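# Put the balance weights back in their cases

### The arm

A 6-joint arm with a two-finger parallel gripper is mounted at the origin on a cart in front of the work surface, level with it; the furniture and walls round the work are solid. World frame = base frame: x ahead of the robot, y to its left, z up, the work surface at z = 0. Lengths are in m, angles in degrees, forces in N, time in s.
With the tool pointing down it reaches from about 0.25 to 0.725 m from the base axis. Payload 4 kg.
Tool frame: the origin (TCP) lies between the finger pads; the fingertips stand 25 mm ahead of it and the grasp point (between the pads) lies 6 mm ahead of it; z points along the fingers, y is the line along which they close (so a half turn about z gives the same grasp; the last joint's range is limited). The gripper opens to 85 mm and grips with 20 to 120 N. Pads are 22 mm wide; open, the fingers measure 114 mm over their backs; the gripper's body (76 mm by 85 mm) begins 54 mm behind the grasp point. The pads swing forward as they close: fully open they stand 13 mm farther back than shut.
Start: joints at [66.406, 13.785, 0.286, 76.501, 0, 90], TCP at [0.2, 0.458, 0.256] pointing down, gripper open.
Joint ranges: [-155.79, 155.79], [-60.16, 107.12], [-62.33, 73.08], [-114, 123.19], [-81.49, 82.49], [-180, 180]. Speed limits (degrees/s): [159.86, 159.86, 180, 180, 180, 180].

### API

Orientations are given as [roll, pitch, yaw] about the fixed x, y, z axes, in that order (R = Rz(yaw) Ry(pitch) Rx(roll)).
In Python, from station import arm, ungrasp, grab, planner, optics gives the robot as it stands. Calls block until the motion is done:
- arm.move_pose(position, orientation): joint-space move of the TCP to a pose.
- arm.movel(position, rate=0.15, frame=None, force_limit=None): straight line of the TCP; frame=None keeps the orientation; rate is the mean speed in m/s. With force_limit (N) it stops when the force on the tool has changed by that much, and returns True; else False.
- arm.set_joints(angles): joint-space move.
- ungrasp() and grab(): open the fingers fully, or close them until they stop; the grip force is fixed at half the most.
- arm.hold(seconds).
- planner.ik(position, orientation): joint angles nearest the present ones, or None.
- arm.observe(): the state.
- optics.capture(name): name is "scene" or "top" or "wrist"; returns the picture (480x640x3 uint8, red, green, blue); there is no depth.
- optics.get_calibration(name): a dict with "K" (3x3 intrinsics, pixels), "k1" (the pictures are not rectified: a ray, as slopes to the right and down, at radius r is drawn at 1 + k1 r^2 times it, then the intrinsics apply), "rvec" (rotation vector, rad) and "tvec" (3), from world to camera coordinates, as OpenCV has them. Camera axes: x right, y down, z forward; pixel columns grow to the right and rows downward; lengths in m; the calibration is good to about 2 mm. A picture is of the moment at which its call begins: read the wrist's pose just before it. get_calibration takes no time and is no camera call; for the wrist camera it gives the pose at the moment of the call.
A pose or a line that the arm cannot do raises arm.MotionError and nothing moves.
- arm.close_job(): hands the job in; it is judged then, once.
Trained networks look in the newest picture that a camera, given by its name, has taken for a name from the list of things; names that differ only in an ending like _2 or _b are one class to them, and where a whole thing is asked for, a point or a joint stands for the part that bears it (a point fixed in the world has none). Each returns a list of dicts, best first, with "p" (0 to 1); they miss things now and then, are a little off and sometimes report something else, mostly with a low value. They report only what shows in the picture. A call takes as long as a camera call. They do not tell look-alikes from the thing itself.
- optics.look_for(camera, query): "extent" ([left, top, width, height] in pixels, round what is visible of it).
- optics.silhouettes(camera, query): "pixels" (480x640 bool, what is visible of it) and "extent" ([left, top, width, height] in pixels, round what is visible of it).
The state is a dict: "time_s": time; "q": joint angles; "qvel": joint speeds; "joint_torque": joint torques, N m; "tcp_pos": TCP position; "tool_rot": TCP orientation; "ft_force": force on the tool from outside, world axes, zero at the start; "wrist_torque": the same for the moment, N m; "grip_width": opening from 0.0 (shut) to 1.0 (fully open); "grip_force": force on a finger pad.
Only numpy, scipy, OpenCV 4.12 (cv2) and the standard library are available. Lean on these libraries where they do the work, as an engineer would, in place of code of your own. Each camera call takes 0.05 s, during which the arm holds its last target. There are 200 camera calls.

### The job

The balance check is finished: put each of the four steel weights standing on the bench mat back into its own open wooden case, the one whose well fits it (largest weight in the largest well, and so on down to the smallest), standing upright and fully down on the floor of the well. Set them down gently, never drop a weight or tip one over, leave the lids open, and leave the tape roll and the glass beaker where they are.

Things in the scene. Friction and masses are not known exactly. Their poses are not given: they have to be found in the camera images.
- weight_500: Loose 500 g stainless steel balance weight, largest of four of one shape: upright cylinder 40 mm in diameter and 42 mm high, then a thin neck and a knob 34 mm in diameter; 56 mm tall in all. Stands on a flat mat 2 mm thick in front of the cases. Origin: centre of its underside, z up its axis; it is round, yaw means nothing.
- weight_200: Loose 200 g stainless steel balance weight, second largest of four of one shape: upright cylinder 30 mm in diameter and 28 mm high, then a thin neck and a knob 25 mm in diameter; 40 mm tall in all. Stands on a flat mat 2 mm thick in front of the cases. Origin: centre of its underside, z up its axis; it is round, yaw means nothing.
- weight_100: Loose 100 g stainless steel balance weight, second smallest of four of one shape: upright cylinder 22 mm in diameter and 26 mm high, then a thin neck and a knob 19 mm in diameter; 37 mm tall in all. Stands on a flat mat 2 mm thick in front of the cases. Origin: centre of its underside, z up its axis; it is round, yaw means nothing.
- weight_50: Loose 50 g stainless steel balance weight, smallest of four of one shape: upright cylinder 16 mm in diameter and 25 mm high, then a thin neck and a knob 14 mm in diameter; 34.5 mm tall in all. Stands on a flat mat 2 mm thick in front of the cases. Origin: centre of its underside, z up its axis; it is round, yaw means nothing.
- case_500: Fixed open wooden case, largest of four: block 78 x 78 mm, 28 mm high, round well in its top 45 mm wide, 20 mm deep (floor 8 mm above the bench, mouth chamfered 4 mm wider all round). Open lid behind it (+x), top 90 mm up; fingers closing along y clear it. Hold the weight above its lowest 20 mm. Origin: on the bench under the well centre; z up, x towards the lid.
- case_200: Fixed open wooden case, second largest of four: block 66 x 66 mm, 22 mm high, round well in its top 35 mm wide, 14 mm deep (floor 8 mm above the bench, mouth chamfered 4 mm wider all round). Open lid behind it (+x), top 70 mm up; fingers closing along y clear it. Hold the weight above its lowest 14 mm. Origin: on the bench under the well centre; z up, x towards the lid.
- case_100: Fixed open wooden case, second smallest of four: block 54 x 54 mm, 20 mm high, round well in its top 27 mm wide, 12 mm deep (floor 8 mm above the bench, mouth chamfered 4 mm wider all round). Open lid behind it (+x), top 60 mm up; fingers closing along y clear it. Hold the weight above its lowest 12 mm. Origin: on the bench under the well centre; z up, x towards the lid.
- case_50: Fixed open wooden case, smallest of four: block 42 x 42 mm, 19 mm high, round well in its top 21 mm wide, 11 mm deep (floor 8 mm above the bench, mouth chamfered 4 mm wider all round). Open lid behind it (+x), top 50 mm up; fingers closing along y clear it. Hold the weight above its lowest 11 mm. Origin: on the bench under the well centre; z up, x towards the lid.
- tape_roll: Bystander: roll of adhesive tape lying flat, 98 mm across, 25 mm high, at the right of the mat; to be left alone. Origin: centre of its underside.
- glass_beaker: Bystander: empty small glass beaker, 67 mm across and 67 mm high, standing at the left; to be left alone. Origin: centre of its underside.
Things that resemble listed ones, but are neither listed nor needed, are in the scene too. Leave any blue or green look-alike of the weight_200 alone.

How it is judged:
By the outcome, as a careful person would: the job done as asked, in the order asked, and still so for the second after the job is handed in, with the robot touching nothing.
It also fails if it takes over 83 s, if anything falls off the work surface, if the arm or the gripper's body presses on something with over 40 N, if the wrist force passes 120 N, or if a joint passes its speed limit or range.

## Working session

There is one attempt and no reset: what is moved stays moved. The work goes in short steps, each a Python script; the robot and the scene stay as the last script left them, time stands still between calls to the robot, and variables do not carry over. Pictures are saved under pics/ and viewed, at most 14 in all, crops included, and the job is handed in when it is done.

```bash
mkdir -p pics; ls
python3 - <<'E'
from station import arm, optics
import cv2
for n in ("top","scene"):
    cv2.imwrite(f"pics/{n}0.png", optics.capture(n)[:,:,::-1])
    c=optics.get_calibration(n); print(n,c)
    for q in ("weight_500","weight_200","weight_100","weight_50","case_500","case_200","case_100","case_50"):
        print(q,[(round(d["p"],2),[round(float(v)) for v in d["extent"]]) for d in optics.look_for(n,q)][:5])
print(arm.observe())
E
```

```text
pics
top {'K': array([[470.99196729,   0.        , 323.36915695],
       [  0.        , 470.99196729, 235.21077029],
       [  0.        ,   0.        ,   1.        ]]), 'k1': -0.01256254912710036, 'rvec': array([ 2.15211773, -2.17043272,  0.12162927]), 'tvec': array([0.01610859, 0.49583642, 0.9985786 ])}
weight_500 [(0.81, [339, 247, 23, 23]), (0.66, [250, 304, 17, 12]), (0.57, [305, 244, 8, 9]), (0.55, [280, 306, 14, 13])]
weight_200 [(0.81, [339, 247, 23, 23]), (0.66, [250, 304, 17, 12]), (0.57, [305, 244, 8, 9]), (0.55, [280, 306, 14, 13])]
weight_100 [(0.81, [339, 247, 23, 23]), (0.66, [250, 304, 17, 12]), (0.57, [305, 244, 8, 9]), (0.55, [280, 306, 14, 13])]
weight_50 [(0.81, [339, 247, 23, 23]), (0.66, [250, 304, 17, 12]), (0.57, [305, 244, 8, 9]), (0.55, [280, 306, 14, 13])]
case_500 [(0.91, [405, 157, 26, 48]), (0.74, [342, 148, 33, 69]), (0.73, [216, 143, 35, 56]), (0.62, [280, 148, 35, 80])]
case_200 [(0.91, [405, 157, 26, 48]), (0.74, [342, 148, 33, 69]), (0.73, [216, 143, 35, 56]), (0.62, [280, 148, 35, 80])]
case_100 [(0.91, [405, 157, 26, 48]), (0.74, [342, 148, 33, 69
[... 1657 characters left out ...]
, (0.59, [215, 202, 81, 73])]
{'time_s': 0.9, 'q': array([6.64070993e+01, 1.37828657e+01, 2.88721014e-01, 7.64987110e+01,
       6.66406469e-04, 9.00014687e+01]), 'qvel': array([-0.05645551, -0.04787253,  0.03120415, -0.00097814,  0.08321473,
       -0.08173537]), 'joint_torque': array([ 2.16538310e-04, -3.72196448e+01,  2.52693772e+01,  1.06879383e-03,
       -4.30660214e-05,  2.70818163e-06]), 'tcp_pos': array([0.20012853, 0.45823895, 0.25634324]), 'tool_rot': array([ 1.79992856e+02, -6.66589605e-04,  1.56405631e+02]), 'ft_force': array([ 0.03546564, -0.86806986,  0.08304321]), 'wrist_torque': array([0.02084246, 0.04835768, 0.04508844]), 'grip_force': 0.0, 'grip_width': 0.9992476179906618}
```

Run:
```python
import cv2
a=cv2.imread("pics/top0.png")[130:350,180:480]
cv2.imwrite("pics/t1.png",cv2.resize(a,(780,572),interpolation=cv2.INTER_CUBIC))
a=cv2.imread("pics/scene0.png")[160:370,130:410]
cv2.imwrite("pics/s1.png",cv2.resize(a,(784,588),interpolation=cv2.INTER_CUBIC))
```

```text
(no output)
```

View pics/t1.png

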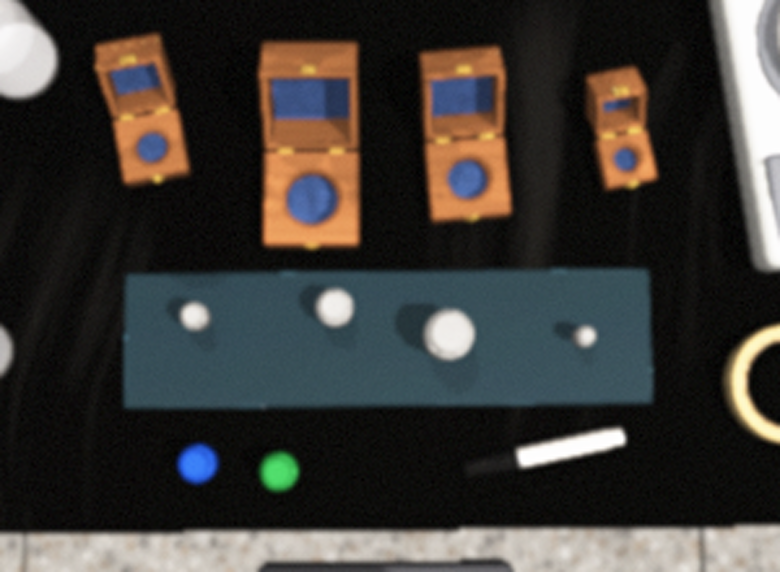

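View pics/s1.png

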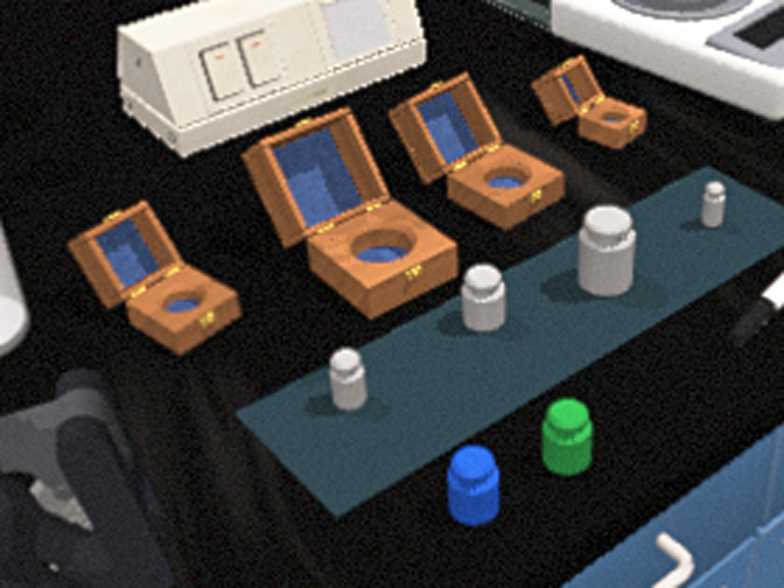

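The top crop shows four steel weights on the mat: 100 g (195,316), 200 g (335,307), 500 g (449,334) and 50 g (585,336). The wells are 100 (151,147), 500 (312,198), 200 (467,178) and 50 (625,159). The blue (198,463) and green (279,471) look-alikes stand off the mat and only resemble weight_200. The scene crop confirms that the steel piece second from the left on the mat, at (483,297), is the real weight_200.

```bash
cat > h.py <<'E'
import numpy as np, cv2
from station import arm, ungrasp, grab, planner, optics
def world(c, uv, z):
    """pixels -> world points on plane z"""
    uv=np.asarray(uv,float).reshape(-1,1,2)
    n=cv2.undistortPointsIter(uv,c["K"],np.array([c["k1"],0,0,0.]),None,None,(3,50,1e-10)).reshape(-1,2)
    R=cv2.Rodrigues(np.asarray(c["rvec"],float))[0]; o=-R.T@np.ravel(c["tvec"])
    d=np.c_[n,np.ones(len(n))]@R
    return o+d*((z-o[2])/d[:,2])[:,None]
def project(c,P):
    return cv2.projectPoints(np.asarray(P,float).reshape(-1,1,3),c["rvec"],c["tvec"],c["K"],np.array([c["k1"],0,0,0.]))[0].reshape(-1,2)
H={500:.056,200:.040,100:.037,50:.0345}       # total heights
TOP={500:.028,200:.022,100:.020,50:.019}      # case tops
E
python3 - <<'E'
from h import *
f=lambda p:np.array([180,130])+(np.array(p)+.5)/2.6-.5
c=optics.get_calibration("top")
for w,p,q,a,b in [(500,(449,334),(312,198),(263,246),(359,246)),(200,(335,307),(467,178),(431,221),(511,214)),(100,(195,316),(151,147),(125,184),(188,174)),(50,(585,336),(625,159),(606,189),(656,181))]:
    e=world(c,[f(a),f(b)],TOP[w]); d=e[0]-e[1]
    print(w,world(c,f(p),H[w]+.002)[0].round(4),world(c,f(q),TOP[w])[0].round(4),"yaw",round(np.degrees(np.arctan2(-d[0],d[1])),1), "width",np.linalg.norm(d).round(4))
s=arm.observe(); cw=optics.get_calibration("wrist")
R=cv2.Rodrigues(cw["rvec"])[0]; print("wristcam",-R.T@cw["tvec"], R.T[:,2], s["tcp_pos"], cw["K"],cw["k1"])
E
```

```text
500 [ 0.4434 -0.0488  0.058 ] [0.5614 0.0634 0.028 ] yaw -0.5 width 0.0808
200 [0.4676 0.0439 0.042 ] [ 0.5786 -0.0683  0.022 ] yaw 4.6 width 0.0682
100 [0.4613 0.1599 0.039 ] [0.6084 0.2017 0.02  ] yaw 8.7 width 0.0544
50 [ 0.4422 -0.1626  0.0365] [ 0.5946 -0.2041  0.019 ] yaw 8.7 width 0.0434
wristcam [0.13920208 0.48434151 0.37461039] [ 0.23604508 -0.10306173 -0.96626135] [0.20012853 0.45823895 0.25634324] [[348.15993414   0.         318.86959042]
 [  0.         348.15993414 238.88968183]
 [  0.           0.           1.        ]] -0.0613497639944019
```

Run:
```python
from h import *
import pickle
V=[]
for yaw,x in ((165,.50),(-15,.46)):
    arm.move_pose([x,0,.24],[180,0,yaw]); arm.hold(.3)
    c=optics.get_calibration("wrist"); im=optics.capture("wrist"); V.append((c,im))
    cv2.imwrite(f"pics/w{yaw}.png",im[:,:,::-1])
pickle.dump(V,open("v.pkl","wb")); print(arm.observe()["time_s"])
```

```text
6.225
```

View pics/w165.png

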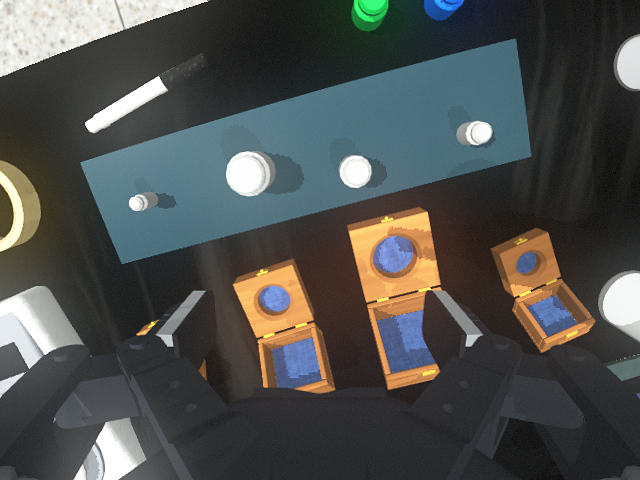

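View pics/w-15.png

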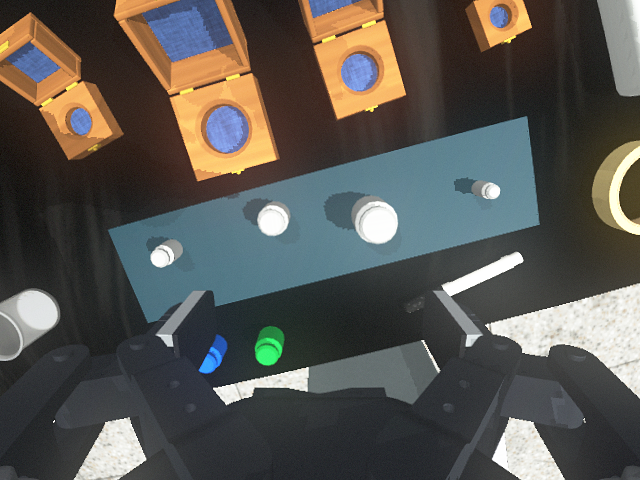

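The wrist views show all four weights and wells (500 well at (395,256), then at (226,129)). Next I fit them in both views.

```bash
cat > fit.py <<'E'
from h import *
D={500:(.040,.042,.034),200:(.030,.028,.025),100:(.022,.026,.019),50:(.016,.025,.014)}
W={500:.045,200:.035,100:.027,50:.021}
t=np.linspace(0,2*np.pi,72,endpoint=False); U=np.c_[np.cos(t),np.sin(t)]
S=8
def poly(pts):
    m=np.zeros((480*2,640*2),np.uint8)
    cv2.fillConvexPoly(m,cv2.convexHull(((pts+.5)*2-.5).astype(np.float32)*16).astype(np.int32),1,shift=4); return m
ring=lambda xy,r,z: np.c_[np.asarray(xy)+r*U,np.full(72,z)]
def weight_model(c,w,xy,z0):
    d,h,k=D[w]
    rings=[ring(xy,d/2,z0),ring(xy,d/2,z0+h)]
    kn=[ring(xy,k/2,z0+h+.4*(H[w]-h)),ring(xy,k/2-.0015,z0+H[w])]
    return poly(project(c,np.vstack(rings)))|poly(project(c,np.vstack(kn)))
def well_model(c,w,xy,walls):
    a=poly(project(c,ring(xy,W[w]/2,TOP[w]-.004)))
    return a if walls else a&poly(project(c,ring(xy,W[w]/2,.008)))
def cen(m): ys,xs=np.nonzero(m); return (np.array([xs.mean(),ys.mean()])+.5)/2-.5
def blob(mask,uv):
    n,l,s,ce=cv2.connectedComponentsWithStats(mask.astype(np.uint8))
    i=1+np.argmin(np.linalg.norm(ce[1:]-uv,axis=1)+1e3*(s[1:,4]<25)); return ce[i],s[i,4]
def fit(c,mask,model,xy,z):
    xy=np.array(xy,float)
    for _ in range(4):
        o,a=blob(mask,cen(model(xy))); m=model(xy)
        e=world(c,[o,cen(m)],z); xy+=(e[0]-e[1])[:2]
    return xy, a, m.sum()/4
def masks(im):
    r,g,b=[im[:,:,i].astype(int) for i in range(3)]
    return (r>120)&(abs(r-b)<60)&(g>110), (b>r+25)&(b>60)&(b>g+15)
G={500:([.4434,-.0488],[.5614,.0634]),200:([.4676,.0439],[.5786,-.0683]),100:([.4613,.1599],[.6084,.2017]),50:([.4422,-.1626],[.5946,-.2041])}
E
python3 - <<'E'
from fit import *
import pickle
V=pickle.load(open("v.pkl","rb"))+[(optics.get_calibration("top"),cv2.imread("pics/top0.png")[:,:,::-1])]
for w in G:
    for i,(c,im) in enumerate(V):
        wm,bm=masks(im)
        x,a,m=fit(c,wm,lambda p:weight_model(c,w,p,.002),G[w][0],.03)
        o=f"{w} v{i} weight {x.round(4)} {a}/{m:.0f} "
        for wl in (0,1):
            x,a,m=fit(c,bm,lambda p:well_model(c,w,p,wl),G[w][1],.012)
            o+=f" well{wl} {x.round(4)} {a}/{m:.0f}"
        print(o)
E
```

```text
500 v0 weight [ 0.4422 -0.0509] 1769/1839  well0 [0.56   0.0639] 1102/1195 well1 [0.5566 0.0626] 1102/1516
500 v1 weight [ 0.4411 -0.0508] 1744/1776  well0 [0.5599 0.0637] 1529/1630 well1 [0.5587 0.0613] 1529/1939
500 v2 weight [ 0.445  -0.0512] 295/310  well0 [0.5629 0.0647] 246/306 well1 [0.5614 0.0642] 246/336
200 v0 weight [0.4665 0.0446] 872/906  well0 [ 0.5767 -0.0698] 586/647 well1 [ 0.5745 -0.0684] 586/803
200 v1 weight [0.4659 0.0449] 892/915  well0 [ 0.5767 -0.0697] 1035/1125 well1 [ 0.5757 -0.0687] 1035/1262
200 v2 weight [0.4695 0.0448] 165/172  well0 [ 0.5797 -0.0692] 145/186 well1 [ 0.5786 -0.0688] 145/204
100 v0 weight [0.4604 0.1634] 710/747  well0 [0.6078 0.2019] 309/341 well1 [0.6057 0.1997] 309/476
100 v1 weight [0.4599 0.1633] 630/670  well0 [0.6076 0.2021] 410/450 well1 [0.6066 0.1994] 410/615
100 v2 weight [0.4634 0.1642] 95/109  well0 [0.6101 0.2026] 80/108 well1 [0.6092 0.2018] 80/122
50 v0 weight [ 0.44   -0.1676] 364/443  well0 [ 0.5771 -0.0699] 586/228 well1 [ 0.5756 -0.0691] 586/291
50 v1 weight [ 0.4398 -0.1674] 365/436  well0 [ 0.593  -0.2064] 297/337 well1 [ 0.5922 -0.2044] 297/451
50 v2 weight [ 0.4439 -0.1669] 48/64  well0 [ 0.5959 -0.2055] 41/66 well1 [ 0.5951 -0.2047] 41/76
```

```bash
cat > job.py <<'E'
from h import *
P={500:((.4417,-.0508),(.5600,.0638),-.5,.023),200:((.4662,.0447),(.5767,-.0698),4.6,.017),
   100:((.4601,.1634),(.6077,.2020),8.7,.015),50:((.4399,-.1675),(.5930,-.2064),8.7,.014)}
def st(m): s=arm.observe(); print(m,round(s["time_s"],2),s["tcp_pos"].round(4),"gw",round(s["grip_width"]*85,1),"gf",round(s["grip_force"],1),"F",s["ft_force"].round(1))
def pick(w):
    (x,y),_,yaw,tip=P[w]; z=.002+tip+.025
    arm.move_pose([x,y,z+.07],[180,0,yaw])
    arm.movel([x,y,z],rate=.12); grab(); st(f"grabbed {w}")
    z=arm.observe()["tcp_pos"][2]
    arm.movel([x,y,z+.07],rate=.1); st("lifted")
    return z
def place(w,z):
    _,(x,y),yaw,_=P[w]; zp=z+.006
    arm.movel([x,y,z+.07],rate=.15)
    arm.movel([x,y,zp+.022],rate=.1); st("above")
    hit=arm.movel([x,y,zp-.002],rate=.02,force_limit=6)
    e=arm.observe()["tcp_pos"][2]-zp; st(f"down hit={hit} dz={e*1e3:.1f}mm")
    if abs(e)>.0025: return False
    arm.hold(.2); ungrasp(); s=arm.observe()["tcp_pos"]; arm.movel([s[0],s[1],zp+.09],rate=.2); st("released"); return True
E
python3 - <<'E'
from job import *
z=pick(500); print(place(500,z))
cv2.imwrite("pics/a500.png",optics.capture("wrist")[:,:,::-1])
E
```

```text
grabbed 500 12.32 [ 0.4421 -0.0506  0.0509] gw 37.5 gf 59.8 F [-0.7  1.8  6.5]
lifted 13.18 [ 0.4409 -0.0507  0.1201] gw 37.7 gf 60.6 F [-0.2  0.2 -4.9]Traceback (most recent call last):
  File "<stdin>", line 2, in <module>
  File "job.py", line 14, in place
    arm.movel([x,y,z+.07],rate=.15)
    ~~~~~~~~~^^^^^^^^^^^^^^^^^^^^^^
station.MotionError: the arm cannot follow that straight line within its joint ranges
```

Run:
```python
from job import *
print(arm.observe()["q"].round(1), arm.observe()["tool_rot"].round(2))
for z in (.09,.10,.11,.12):
  for yaw in (-.5,):
    print(z,[planner.ik([x,.0638*(x-.4409)/.119 -.05*(1-(x-.4409)/.119),z],[180,0,yaw]) is not None for x in (.45,.47,.5,.53,.56)])
for w,v in P.items(): q=planner.ik([*v[1],.06],[180,0,v[2]]);q2=planner.ik([*v[1],.12],[180,0,v[2]]); print(w,q,q2)
```

```text
[ -6.6  14.1 -21.1  54.9  -0.  173.9] [-1.7999e+02  1.0000e-01 -5.0000e-01]
0.09 [True, True, True, True, True]
0.1 [True, True, True, True, True]
0.11 [True, True, True, True, True]
0.12 [True, True, True, True, True]
500 [   6.49960198   29.88091836   -7.00376557   53.11531607    0.
 -173.00039802] [   6.49960198   26.19716278   -2.91391115   60.88892607    0.
 -173.00039802]
200 [ -6.90113895  31.52906908  -4.06000949  54.41092144   0.
 168.49886105] [-6.90113895e+00  2.79803414e+01  2.13542103e-02  6.20410128e+01
  0.00000000e+00  1.68498861e+02]
100 [  18.38685105   37.39951408    6.74330631   59.34379223    0.
 -170.31314895] [  18.38685105   34.31168466   10.88702711   66.57534245    0.
 -170.31314895]
50 [-19.19099914  36.13391279   4.37507334  58.24116056   0.
 152.10900086] [-19.19099914  32.94855366   8.49221517  65.54366151   0.
 152.10900086]
```

```bash
sed -i 's/    arm.movel(\[x,y,z+.07\],rate=.15)/    arm.move_pose([x,y,z+.07],[180,0,yaw])/; s/,-.5,.023/,10,.023/; s/,4.6,/,184.6-360,/; s/,8.7,/,188.7-360,/g' job.py
python3 - <<'E'
from job import *
print(place(500,.0502))
cv2.imwrite("pics/a500.png",optics.capture("wrist")[:,:,::-1])
E
```

```text
above 14.44 [0.5598 0.0632 0.0783] gw 37.7 gf 60.7 F [ 0.3  0.1 -5.1]
down hit=True dz=0.8mm 15.41 [0.5597 0.0638 0.057 ] gw 37.2 gf 61.8 F [-0.6  0.1  6.7]
released 16.75 [0.5572 0.0635 0.1456] gw 85.1 gf 0.0 F [0.7 0.6 0.2]
True
```

View pics/a500.png

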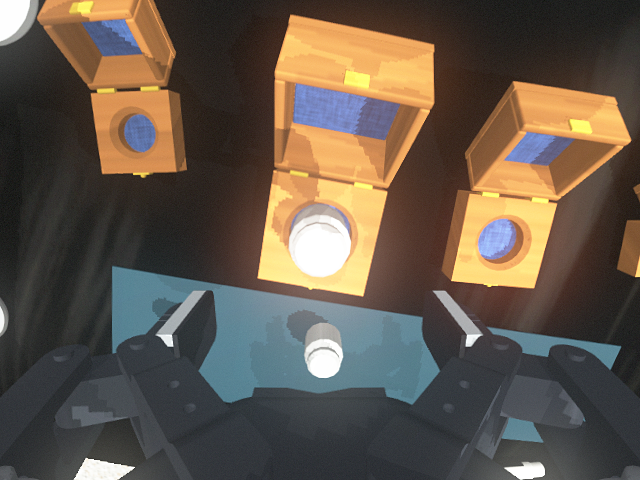

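The 500 g weight stands upright in the big well, at (320,240). On to the 200 g.

Run:
```python
from job import *
z=pick(200); print(place(200,z))
cv2.imwrite("pics/a200.png",optics.capture("wrist")[:,:,::-1])
```

```text
grabbed 200 20.7 [0.4665 0.0446 0.0448] gw 27.0 gf 58.7 F [-1.   0.1  5.4]
lifted 21.56 [0.4656 0.0446 0.1142] gw 26.9 gf 59.2 F [-1.  -0.3 -2.7]
above 22.81 [ 0.5765 -0.0692  0.073 ] gw 27.0 gf 59.2 F [ 0.2 -0.  -2.2]
down hit=True dz=0.1mm 23.81 [ 0.5765 -0.0698  0.0509] gw 26.5 gf 59.9 F [-1.2 -0.3  4.3]
released 25.22 [ 0.5747 -0.0696  0.1402] gw 85.0 gf 0.0 F [-0.2 -0.1 -1. ]
True
```

View pics/a200.png

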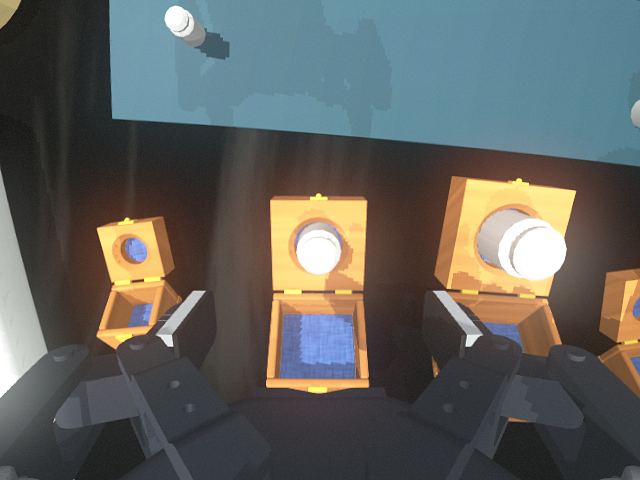

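The 200 g weight is upright in its well at (318,248). Next the 100 g, then the 50 g.

Run:
```python
from job import *
ok=True
for w in (100,50):
    z=pick(w); ok=place(w,z); print(ok)
    cv2.imwrite(f"pics/a{w}.png",optics.capture("wrist")[:,:,::-1])
    if not ok: break
```

```text
grabbed 100 27.66 [0.4604 0.1635 0.0426] gw 18.8 gf 58.6 F [-0.7 -0.9  6.6]
lifted 28.52 [0.4596 0.1632 0.112 ] gw 18.7 gf 58.7 F [-0.2 -0.2 -0.6]
above 29.74 [0.6073 0.202  0.0709] gw 18.7 gf 58.7 F [ 0.5 -0.3 -0.5]
down hit=True dz=0.1mm 30.75 [0.6075 0.2019 0.0486] gw 18.9 gf 59.2 F [-0.3  0.   5. ]
released 32.22 [0.6061 0.2015 0.1381] gw 85.1 gf 0.0 F [ 0.1  0.4 -0.6]
True
grabbed 50 35.17 [ 0.4401 -0.1675  0.0413] gw 12.9 gf 58.3 F [-1.   0.4  3.1]
lifted 36.02 [ 0.4394 -0.1673  0.1108] gw 12.8 gf 58.3 F [ 0.1  0.5 -0.5]
above 37.26 [ 0.5926 -0.2063  0.0696] gw 12.6 gf 58.3 F [-0.3 -0.2 -0.3]
down hit=True dz=0.0mm 38.27 [ 0.5929 -0.2063  0.0473] gw 13.2 gf 58.8 F [-0.8 -0.5  4.5]
released 39.78 [ 0.5916 -0.2058  0.1368] gw 84.7 gf 0.0 F [ 0.1  0.5 -0.6]
True
```

Run:
```python
from job import *
im=optics.capture("scene"); cv2.imwrite("pics/s9.png",cv2.resize(im[160:370,130:410,::-1],(784,588),interpolation=cv2.INTER_CUBIC))
a=[cv2.imread(f"pics/a{w}.png") for w in (100,50)]
cv2.imwrite("pics/both.png",np.hstack([cv2.resize(x[120:420,120:520],(400,300)) for x in a]))
```

```text
(no output)
```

View pics/both.png

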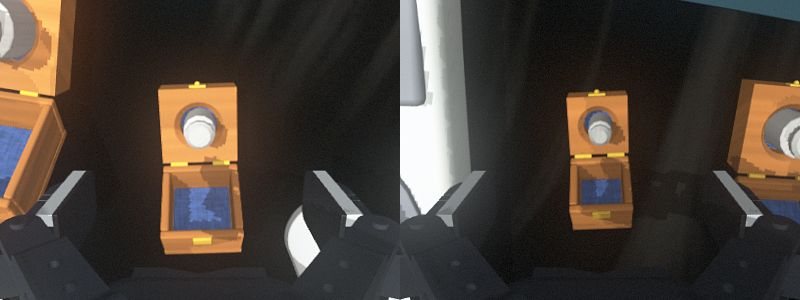

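View pics/s9.png

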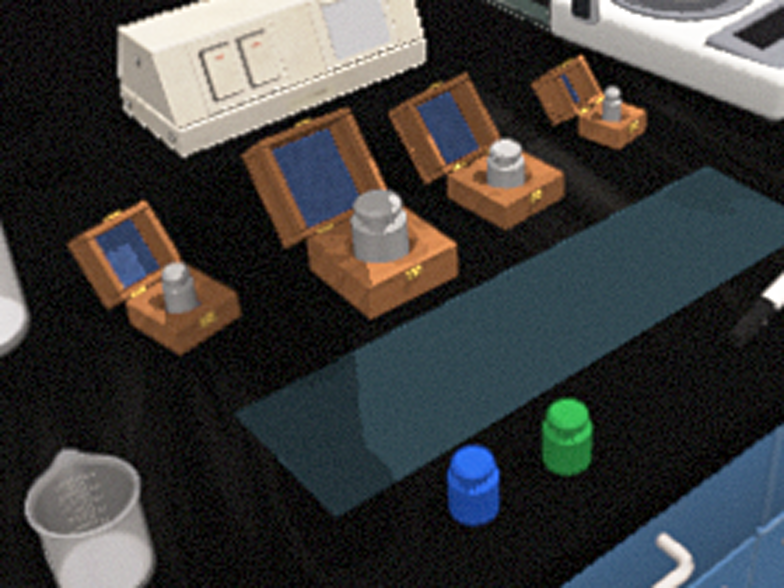

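All four weights stand upright in their wells: 100 at (178,290), 500 at (380,230), 200 at (506,165) and 50 at (612,105). The lids are open and the look-alikes are where they were. The gripper is clear, so I'm handing the job in.

```bash
python3 -c "
from station import arm
print(arm.close_job())"
```

```text
the job is handed in; nothing more can be done
None
```

The four weights are upright on the floors of their own wells, the lids are open, and I didn't touch the tape roll, beaker or look-alikes; the job is handed in at about 40 s of the allowed 83 s.

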